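# Load the tool stack on the bench spindle

### The job

Load the bare bench spindle for pattern work. Take the parts out of the plywood tray and put them on the spindle in this order from the bottom up: the thick spacing collar, the cutter block, the ball-bearing guide ring, the thin spacing collar, and last the top cap over the spindle's end. Lower each one gently down the spindle, without letting it drop, until it sits flat on what is beneath it, and leave the spanner and the push stick where they lie.

Things in the scene. Friction and masses are not known exactly. Their poses are not given: they have to be found in the camera images.
- spindle_seat (a point): the centre of the seat on which the stack begins: the top of a dark steel shoulder, 36 mm in diameter, 6 mm above the plate (14 mm above the bench). From this point the polished steel spindle rises along +z: 16 mm in diameter up to 61 mm above the seat, then tapering to 6 mm at its end, 71 mm above the seat. Fixed; it does not turn.
- spindle_plate: the steel plate that carries the spindle, 200 (x) by 260 (y) by 8 mm, screwed flat on the bench; origin at the centre of its underside, on the spindle's axis, z up. Beyond the shoulder its top is flat and clear. It may stand to the left or to the right, with the tray on the other side.
- tray: plywood tray, 225 (x) by 325 (y) mm outside, walls 8 mm thick and 22 mm high, floor 8 mm thick (inner floor 8 mm above the bench); origin at the centre of its underside. Fixed.
- thick_collar: thick spacing collar: plain steel ring 36 mm in outer diameter, 24 mm high, bore 20 mm. Origin at the centre of its underside, z along the bore, up. About 0.13 kg. In the tray at the start, upright, anywhere among the five.
- cutter_block: cutter block: aluminium disc 56 mm in diameter, 18 mm high, bore 20 mm, with two dark gullets and steel knives on opposite sides at its own +y and -y, where the knives stand 2 mm out of the rim; the rim is smooth all round else (grip it across its x axis, or up to 45 degrees from that). Origin at the centre of its underside, z up. About 0.16 kg. In the tray at the start, upright, anywhere among the five.
- guide_bearing: ball-bearing guide ring: steel ring 48 mm in outer diameter, 12 mm high, bore 20 mm, with a black shield ring on its face. It is rigid here, the races do not turn. Origin at the centre of its underside, z up. About 0.12 kg. In the tray at the start, upright, anywhere among the five.
- thin_collar: thin spacing collar: plain steel ring 36 mm in outer diameter, 9 mm high, bore 20 mm. Origin at the centre of its underside, z up. About 0.05 kg. In the tray at the start, upright, anywhere among the five.
- top_cap: top cap: dark steel cap, closed above with a hexagon socket in its top, 24 mm high: a flange 38 mm in diameter and 6 mm high, above it a knurled head 30 mm in diameter (grip that). Underneath a blind bore 20 mm wide and 14 mm deep takes the spindle's end; its screw is tightened later, not in this job. Origin at the centre of its underside, z up. About 0.09 kg. In the tray at the start, upright, anywhere among the five.
- spanner: bystander: steel open-ended spanner 190 mm long lying on the bench beyond the plate and the tray; origin at the middle of its underside, x along it. Leave it.
- push_stick: bystander: wooden push stick about 280 mm long and 18 mm thick lying on the bench beyond the plate and the tray; origin near its middle, on the underside, x along it. Leave it.
There are look-alikes about, which are no part of the job. What is shaped like the top_cap but orange is not meant.

How it is judged:
On the way, in this order (a step that is already met when the one before it is completed fails the run):
1. the thick collar sits on the spindle's shoulder (z of thick_collar in the frame of spindle_seat between -0.003 and 0.003 m and horizontal distance between thick_collar and spindle_seat below 0.005 m and angle between thick_collar's own z axis and vertical below 0.08 rad), for 0.2 s.
2. the cutter block sits on the thick collar (z of cutter_block in the frame of spindle_seat between 0.021 and 0.027 m and horizontal distance between cutter_block and spindle_seat below 0.005 m and angle between cutter_block's own z axis and vertical below 0.08 rad), for 0.2 s.
3. the guide bearing sits on the cutter block (z of guide_bearing in the frame of spindle_seat between 0.039 and 0.045 m and horizontal distance between guide_bearing and spindle_seat below 0.005 m and angle between guide_bearing's own z axis and vertical below 0.08 rad), for 0.2 s.
4. the thin collar sits on the guide bearing (z of thin_collar in the frame of spindle_seat between 0.051 and 0.057 m and horizontal distance between thin_collar and spindle_seat below 0.005 m and angle between thin_collar's own z axis and vertical below 0.08 rad), for 0.2 s.
5. the top cap sits on the thin collar, over the spindle's end (z of top_cap in the frame of spindle_seat between 0.06 and 0.066 m and horizontal distance between top_cap and spindle_seat below 0.005 m and angle between top_cap's own z axis and vertical below 0.08 rad), for 0.2 s.
At the end, for the whole second after the job is handed in: Thick collar, cutter block, guide bearing, thin collar and top cap are on the spindle, undersides 0, 24, 42, 54 and 63 mm above the seat (each within 3 mm), within 5 mm of the spindle's axis, upright within 0.08 rad, released and at rest (all of step 1 and all of step 2 and all of step 3 and all of step 4 and all of step 5 and linear speed of each of thick_collar, cutter_block, guide_bearing, thin_collar, top_cap below 0.02 m/s); the robot touches nothing.
It fails at once if a part was let drop down the spindle (falling freely faster than 0.7 m/s, about 25 mm of fall) ((horizontal distance between thick_collar and spindle_seat below 0.02 m and linear speed of thick_collar above 0.7 m/s and contact force between thick_collar and the fingers below 0.1 N) or (horizontal distance between cutter_block and spindle_seat below 0.02 m and linear speed of cutter_block above 0.7 m/s and contact force between cutter_block and the fingers below 0.1 N) or (horizontal distance between guide_bearing and spindle_seat below 0.02 m and linear speed of guide_bearing above 0.7 m/s and contact force between guide_bearing and the fingers below 0.1 N) or (horizontal distance between thin_collar and spindle_seat below 0.02 m and linear speed of thin_collar above 0.7 m/s and contact force between thin_collar and the fingers below 0.1 N) or (horizontal distance between top_cap and spindle_seat below 0.02 m and linear speed of top_cap above 0.7 m/s and contact force between top_cap and the fingers below 0.1 N)).
It fails at once if the spanner was moved more than 20 mm (distance of spanner from where it was at the start of the episode above 0.02 m).
It fails at once if the push stick was moved more than 20 mm (distance of push_stick from where it was at the start of the episode above 0.02 m).
It also fails if it takes over 104 s, if anything falls off the work surface, if the arm or the gripper's body presses on something with over 40 N, if the wrist force passes 120 N, or if a joint passes its speed limit or range.

### The arm

A 6-joint arm with a two-finger parallel gripper is mounted at the origin on the work surface. World frame = base frame: x ahead of the robot, y to its left, z up, the work surface at z = 0. Lengths are in m, angles in rad, forces in N, time in s.
With the tool pointing down it reaches from about 0.35 to 0.975 m from the base axis. Payload 17.4 kg.
Tool frame: the origin (TCP) lies at the very end of the fingers, on their centre line; the grasp point (between the pads) lies 19 mm behind it; z points along the fingers, y is the line along which they close (so a half turn about z gives the same grasp; the last joint's range is limited). The gripper opens to 85 mm and grips with 20 to 120 N. Pads are 22 mm wide; open, the fingers measure 114 mm over their backs; the gripper's body (76 mm by 85 mm) begins 54 mm behind the grasp point. The pads swing forward as they close: fully open they stand 13 mm farther back than shut.
Start: joints at [1.119, 0.116, 1.442, -0, 1.584, -0.038], TCP at [0.271, 0.618, 0.231] pointing down, gripper open.
Joint ranges: [-2.83, 2.83], [-0.83, 2.19], [0.07, 2.5], [-1.14, 4.28], [0.01, 3], [-2.97, 2.97]. Speed limits (rad/s): [1.89, 1.89, 2.22, 3.14, 3.14, 3.14].

### API

Orientations are given as a rotation vector (axis times angle).
In Python, from workcell import * gives the robot as it stands. The module is installed in compiled form; this text tells all that it offers.
- The arm moves only by the tool apply_moves, never from a script. Its argument "increments" is a list that holds one entry, the list of rows, each a list of 7 numbers: the closure, from 0 (fully open) to 1 (shut), then the shift along the tool's x, y, z as a fraction of full scale, then the turn, a rotation vector about the tool's x, y, z as a fraction of full scale. A call has exactly 8 rows; each row is the pose to reach, as a shift and turn from the pose commanded when the call began, along the tool's axes at that moment; what a row does not reach only later rows make up. Full scale, the value 1, is 50 cm for a shift and 90 degrees for a turn. A row lasts 1/8 s, in which the tool goes at most 62.5 mm and 10.7 degrees, less where a joint would pass 70% of its speed; a pose out of reach is approached as far as the arm can. A call with a number of a shift or a turn outside -1 to 1 is refused whole. A call with a gripper value outside its range is refused whole. The fingers move at their own pace and stop on an object; the grip force is fixed at half the most. Time passes only in rows, so rows that repeat a pose let the fingers close, or fill a call up. It gives the time, the measured TCP pose, the force, the opening and the grip force at its end, in the units of the state.
- sense(): the state, without advancing time (a new reading comes with each control period).
- get_image(name): name is "side" or "top" or "wrist"; returns a dict with "img" (480x640x3 uint8, blue, green, red), "K" (3x3 intrinsics, pixels), "k1" (the pictures are not rectified: a ray, as slopes to the right and down, at radius r is drawn at 1 + k1 r^2 times it, then the intrinsics apply), "position" and "orientation" of the camera in the world. Camera axes: x right, y down, z forward; pixel columns grow to the right and rows downward; lengths in m; the calibration is good to about 2 mm. A picture is of the moment at which its call begins. There is no depth.
- job_done(): hands the job in; it is judged then, once.
The state is a dict: "time_s": time; "joint_positions": joint angles; "qd": joint speeds; "effort": joint torques, N m; "tcp_pos": TCP position; "tool_rot": TCP orientation; "contact_force": force on the tool from outside, world axes, zero at the start; "ft_torque": the same for the moment, N m; "opening": finger opening in m; "grasp_force": force on a finger pad.
Only numpy, scipy, OpenCV 4.12 (cv2) and the standard library are available. Lean on these libraries where they do the work, as an engineer would, in place of code of your own. Each camera call takes 0.05 s, during which the arm holds its last target. There are 200 camera calls.

## Working session

There is one attempt and no reset: what is moved stays moved. The work goes in short steps, Python scripts to look and compute and a tool call to move; the robot and the scene stay as the last step left them, time stands still between calls to the robot, and variables do not carry over. Pictures are saved under pics/ and viewed, at most 14 in all, crops included, and the job is handed in when it is done.

Besides the shell and the picture viewer there is one more tool, called as a command line: name --argument value ..., lists and objects as JSON in quotes. apply_moves: Moves the arm, as the interface text tells. Shift numbers are shares of 50 cm and turn numbers shares of 90 degrees, none past 1 either way. Its arguments: {"type":"object","properties":{"increments":{"type":"array"}},"required":["increments"]}

```bash
mkdir -p pics; cat > h.py <<'E'
from workcell import *
import numpy as np, cv2
from scipy.spatial.transform import Rotation as R
def rot(o):
    o=np.array(o,float)
    return o if o.shape==(3,3) else (R.from_rotvec(o).as_matrix() if o.size==3 else R.from_quat(o).as_matrix())
def ray(c,u,v):
    K=c["K"];k=c["k1"]
    p=cv2.undistortPoints(np.array([[[u,v]]],float),np.array(K),np.array([k,0,0,0.]))[0,0]
    return rot(c["orientation"])@np.array([p[0],p[1],1])
def world(c,u,v,z):
    d=ray(c,u,v);P=np.array(c["position"]);return P+d*(z-P[2])/d[2]
def pix(c,X):
    d=rot(c["orientation"]).T@(np.array(X,float)-c["position"])
    return cv2.projectPoints(d.reshape(1,3),np.zeros(3),np.zeros(3),np.array(c["K"]),np.array([c["k1"],0,0,0.]))[0].ravel()
E
python3 - <<'E'
from h import *
import pickle
for n in ("top","side"):
    c=get_image(n);cv2.imwrite(f"pics/{n}0.png",c["img"]);pickle.dump(c,open(n+"0.pkl","wb"))
    print(n,c["K"],c["k1"],c["position"],c["orientation"])
print(sense())
E
```

```text
top [[467.5806988    0.         318.51769904]
 [  0.         467.5806988  233.46188273]
 [  0.           0.           1.        ]] -0.10532242002509373 [ 0.38080248 -0.00326327  0.90005572] [-2.10942011  2.12734416 -0.15183062]
side [[601.35530361   0.         311.26119032]
 [  0.         601.35530361 236.79824707]
 [  0.           0.           1.        ]] -0.1295274122243718 [0.4256877  0.91791675 0.66863174] [-0.17678581  2.71573121 -1.46291097]
{'time_s': 0.1, 'joint_positions': array([ 1.11918282e+00,  1.16456143e-01,  1.44217514e+00, -9.37144350e-06,
        1.58396800e+00, -3.78220338e-02]), 'qd': array([-0.00018209, -0.00326269, -0.00166992,  0.00150941,  0.00253752,
       -0.00026393]), 'effort': array([ 1.92722873e-03, -7.33664703e+01, -6.33787608e+01,  1.13240405e-04,
        5.21246504e-03,  3.95257280e-05]), 'tcp_pos': array([0.27136461, 0.6178849 , 0.23063825]), 'tool_rot': array([-6.45306739e-01, -3.07436270e+00,  1.53754440e-03]), 'contact_force': array([-0.27818378,  0.24120605,  0.158365  ]), 'ft_torque': array([ 0.06769006, -0.03815263,  0.00382603]), 'grasp_force': 0.0, 'opening': 0.08510314042014859}
```

View pics/top0.png

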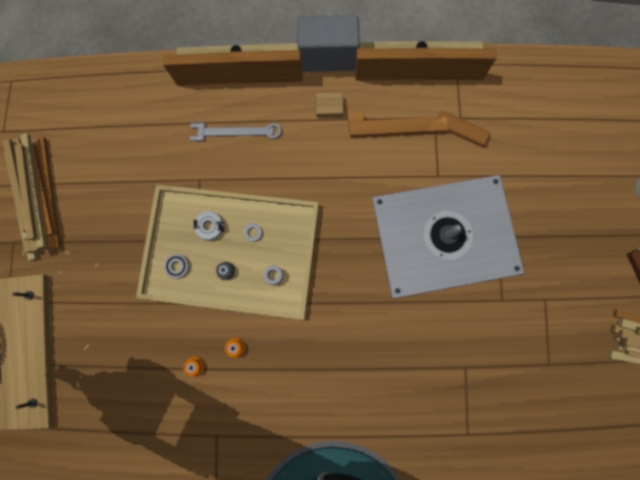

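View pics/side0.png

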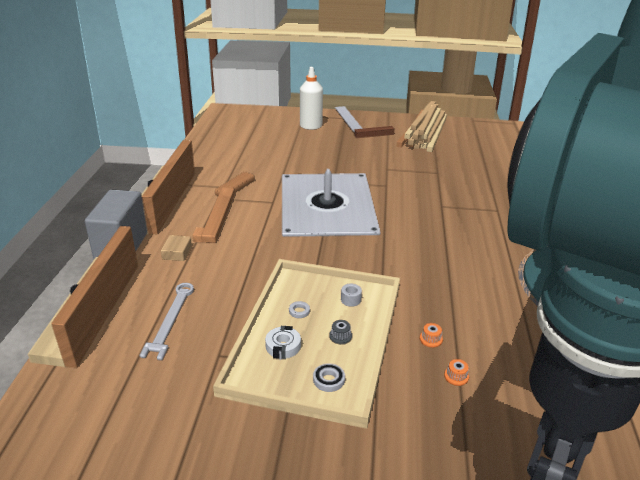

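Look-alikes, in top-view pixels:
- Dark cap in the tray at (226,270). The orange caps at (235,348) and (193,367) are decoys.
- Thin ring (254,233) versus taller ring (274,275). In the side view the taller one is at (351,294).
- Cutter at (209,226) and bearing at (177,266), which are unambiguous.

I'll check the choice in one close crop.

```bash
python3 - <<'E'
from h import *
import pickle
t=pickle.load(open("top0.pkl","rb"));s=pickle.load(open("side0.pkl","rb"))
a=cv2.resize(t["img"][195:305,145:305],None,fx=4.9,fy=4.9,interpolation=cv2.INTER_CUBIC)[:,:784]
cv2.imwrite("pics/crop_top.png",a)
for n,u,v,z in (("thick",274,275,.032),("cutter",209,226,.026),("bearing",177,266,.02),("thin",254,233,.017),("cap",226,270,.032),("tray_c",229,252,.02),("seat",447,236,.014)): print(n,world(t,u,v,z).round(4))
for n,u,v,z in (("thick",351,289,.032),("cutter",284,338,.026),("bearing",329,377,.02),("thin",299,309,.017),("cap",341,326,.032),("seat",327,201,.014),("tip",328,171,.085)): print("s",n,world(s,u,v,z).round(4))
print([world(t,u,v,.008)[:2].round(4) for u,v in((380,202),(497,182),(517,268),(398,291))])
c=get_image("wrist");print(c["K"],c["position"],c["orientation"]);st=sense();Rt=rot(st["tool_rot"])
print("cam in tool",Rt.T@(np.array(c["position"])-st["tcp_pos"]),(Rt.T@rot(c["orientation"])).round(3), Rt.round(3))
cv2.imwrite("pics/w0.png",c["img"])
E
```

```text
thick [0.4539 0.1049 0.032 ]
cutter [0.5496 0.2328 0.026 ]
bearing [0.4731 0.2947 0.02  ]
thin [0.5365 0.1464 0.017 ]
cap [0.4638 0.1958 0.032 ]
tray_c [0.4995 0.1936 0.02  ]
seat [ 0.5271 -0.2251  0.014 ]
s thick [0.4537 0.1105 0.032 ]
s cutter [0.5483 0.2391 0.026 ]
s bearing [0.4712 0.3058 0.02  ]
s thin [0.5366 0.1568 0.017 ]
s cap [0.4627 0.2063 0.032 ]
s seat [ 0.528  -0.2125  0.014 ]
s tip [ 0.5279 -0.2166  0.085 ]
[array([ 0.5969, -0.0986]), array([ 0.6356, -0.3332]), array([ 0.464 , -0.3602]), array([ 0.4234, -0.128 ])]
[[417.32831061   0.         317.86631029]
 [  0.         417.32831061 240.36538618]
 [  0.           0.           1.        ]] [0.21100286 0.6443653  0.37328981] [2.43759449 1.59304231 0.21168472]
cam in tool [ 0.06589663 -0.00016259 -0.14254375] [[ 0.001 -0.965 -0.262]
 [ 1.     0.001  0.001]
 [-0.    -0.262  0.965]] [[-0.916  0.402 -0.   ]
 [ 0.402  0.916 -0.001]
 [ 0.    -0.001 -1.   ]]
```

View pics/crop_top.png

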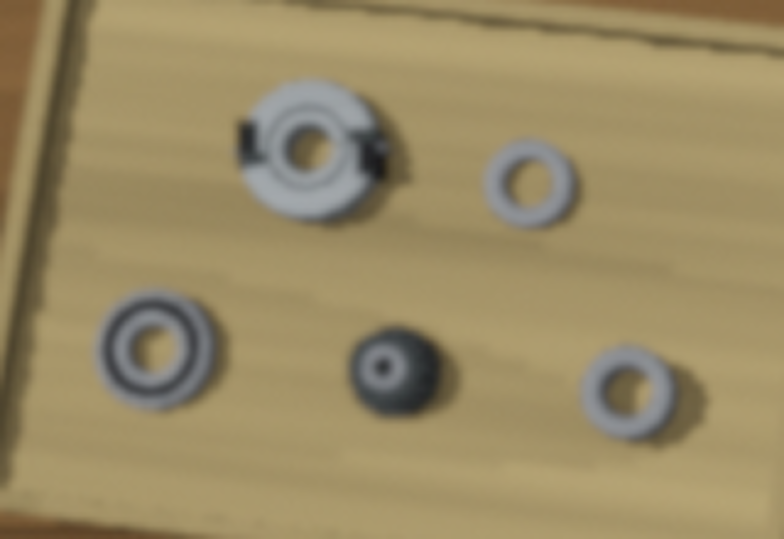

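Crop confirms: cutter (310,150) with knives left and right, thin ring (531,184), shielded bearing (157,349), dark cap (396,372), thick ring (628,393) with the long shadow. Next I move above the tray with the tool's y along world x.

```bash
cat >> h.py <<'E'
def go(x,y,z,ang=0.,P=None,RT=None):
    "row numbers from present pose to TCP target, tool down, tool y at world angle ang (deg)"
    s=sense();Rt=rot(s["tool_rot"]) if RT is None else RT;P=s["tcp_pos"] if P is None else P
    a=np.radians(ang);ty=np.array([np.cos(a),np.sin(a),0]);tz=np.array([0,0,-1.]);G=np.c_[np.cross(ty,tz),ty,tz]
    d=Rt.T@(np.array([x,y,z])-P)/.5;w=R.from_matrix(Rt.T@G).as_rotvec()/(np.pi/2)
    print("shift",d.round(4),"turn",w.round(4),"mm",(np.linalg.norm(d)*500).round(1))
E
python3 -c "
from h import *
go(.49,.17,.22)"
```

```text
shift [-0.7606 -0.6443  0.022 ] turn [-5.000e-04  3.000e-04  7.366e-01] mm 498.5
```

apply_moves --increments '[[[0,-0.76,-0.644,0.022,0,0,0.737],[0,-0.76,-0.644,0.022,0,0,0.737],[0,-0.76,-0.644,0.022,0,0,0.737],[0,-0.76,-0.644,0.022,0,0,0.737],[0,-0.76,-0.644,0.022,0,0,0.737],[0,-0.76,-0.644,0.022,0,0,0.737],[0,-0.76,-0.644,0.022,0,0,0.737],[0,-0.76,-0.644,0.022,0,0,0.737]]]'

```text
time_s: 1.15
tcp_pos: [0.4903, 0.1684, 0.2203]
tool_rot: [2.223, 2.22, 0.0]
contact_force: [1.3, 0.3, -0.9]
opening: 0.0853
grasp_force: 0.0
```

```bash
python3 - <<'E'
from h import *
import pickle
c=get_image("wrist");pickle.dump((c,sense()),open("w1.pkl","wb"));cv2.imwrite("pics/w1.png",c["img"])
for n,p in dict(thick=(.4539,.1049,.032),cutter=(.5496,.2328,.026),bearing=(.4731,.2947,.02),thin=(.5365,.1464,.017),cap=(.4638,.1958,.032)).items(): print(n,pix(c,p).round(1))
print(sense()["tcp_pos"])
E
```

```text
thick [274.5 285.7]
cutter [393.3 129.3]
bearing [294.5  44.6]
thin [371.5 233.8]
cap [283.8 177.9]
[0.49249132 0.16325622 0.21994378]
```

View pics/w1.png

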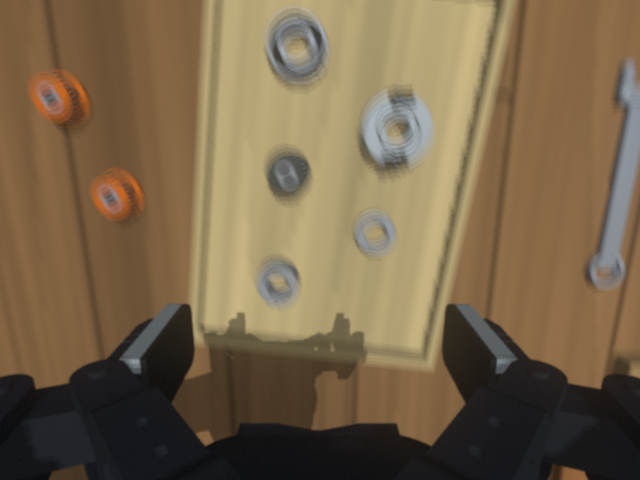

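Retake now that the arm has settled, then fit the part silhouettes by code.

```bash
cat >> h.py <<'E'
DIM=dict(thick=(.018,.024),cutter=(.028,.018),bearing=(.024,.012),thin=(.018,.009),cap=(.019,.024))
def sil(c,x,y,z0,r,h,cap=False):
    t=np.linspace(0,2*np.pi,72)
    L=[(r,0),(r,h)] if not cap else [(.019,0),(.019,.006),(.015,.024)]
    q=np.array([pix(c,(x+a*np.cos(k),y+a*np.sin(k),z0+b)) for a,b in L for k in t],np.float32)
    return cv2.convexHull(q)
def cen(m): M=cv2.moments(m);return np.array([M["m10"]/M["m00"],M["m01"]/M["m00"]])
def find(c,name,x,y,z0=.008,dbg=None):
    "match silhouette centroid of a grey part near x,y"
    r,h=DIM[name];hsv=cv2.cvtColor(c["img"],cv2.COLOR_BGR2HSV)
    g=(hsv[...,1]<70).astype(np.uint8)
    if name=="cap": g|=(hsv[...,2]<75).astype(np.uint8)
    for _ in range(6):
        H=sil(c,x,y,z0,r,h,name=="cap");roi=np.zeros_like(g);cv2.fillConvexPoly(roi,H.astype(int),1)
        roi=cv2.dilate(roi,np.ones((3,3)),iterations=6)
        n,l,st,_=cv2.connectedComponentsWithStats(g*roi);k=1+np.argmax(st[1:,4])
        hull=cv2.convexHull(np.argwhere(l==k)[:,::-1].astype(np.float32))
        e=cen(hull)-cen(H);J=np.c_[pix(c,(x+.01,y,z0+h/2))-pix(c,(x,y,z0+h/2)),pix(c,(x,y+.01,z0+h/2))-pix(c,(x,y,z0+h/2))]/.01
        d=np.linalg.solve(J,e);x+=d[0];y+=d[1]
    if dbg is not None: cv2.polylines(dbg,[H.astype(int)],True,(0,0,255),1);cv2.polylines(dbg,[hull.astype(int)],True,(0,255,0),1)
    print(name,np.round((x,y),4),"area ratio",round(cv2.contourArea(hull)/cv2.contourArea(H),3));return x,y
G0=dict(thick=(.4539,.1049),cutter=(.5496,.2328),bearing=(.4731,.2947),thin=(.5365,.1464),cap=(.4638,.1958))
E
python3 - <<'E'
from h import *
import pickle
c=get_image("wrist");d=c["img"].copy()
for n in G0: find(c,n,*G0[n],dbg=d)
cv2.imwrite("pics/w2.png",cv2.resize(d[:340,180:460],None,fx=1.7,fy=1.7))
t=pickle.load(open("top0.pkl","rb"))
for n in G0: find(t,n,*G0[n])
st=sense();print(st["tcp_pos"],st["qd"].round(3));Rt=rot(st["tool_rot"]);print(Rt.T@(np.array(c["position"])-st["tcp_pos"]))
E
```

```text
thick [0.4535 0.1094] area ratio 0.951
cutter [0.5508 0.2378] area ratio 1.029
bearing [0.4725 0.2986] area ratio 0.938
thin [0.5375 0.1511] area ratio 0.96
cap [0.4634 0.2036] area ratio 0.916
thick [0.4554 0.1085] area ratio 0.972
cutter [0.5527 0.2368] area ratio 0.99
bearing [0.4744 0.2988] area ratio 0.955
thin [0.5393 0.1502] area ratio 0.985
cap [0.4647 0.202 ] area ratio 0.795
[0.49140139 0.16601408 0.21992787] [ 0.085 -0.004  0.002  0.027  0.005  0.088]
[ 0.06345206  0.00124549 -0.14257715]
```

View pics/w2.png

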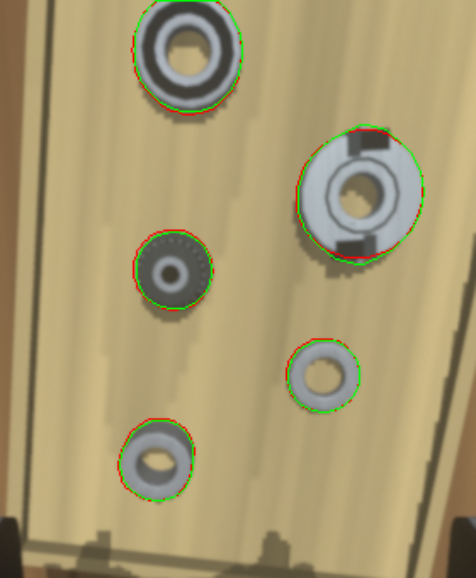

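Outlines fit well; the thick collar is at about (.4545,.109). I'll pre-close a little, then hover and descend.

```bash
python3 -c "
from h import *
go(.4545,.109,.08);go(.4545,.109,.014)"
```

```text
shift [-0.1141 -0.0731  0.28  ] turn [-0.0001  0.0008 -0.0036] mm 155.5
shift [-0.114  -0.0731  0.412 ] turn [-0.0001  0.0008 -0.0036] mm 216.8
```

apply_moves --increments '[[[0.3,-0.122,-0.071,0.28,0,0,0],[0.3,-0.122,-0.071,0.28,0,0,0],[0.3,-0.122,-0.071,0.28,0,0,0],[0.3,-0.122,-0.071,0.28,0,0,0],[0.3,-0.122,-0.071,0.28,0,0,0],[0.3,-0.122,-0.071,0.28,0,0,0],[0.3,-0.122,-0.071,0.28,0,0,0],[0.3,-0.122,-0.071,0.28,0,0,0]]]'

```text
time_s: 2.25
tcp_pos: [0.4545, 0.1097, 0.0807]
tool_rot: [2.222, 2.221, 0.001]
contact_force: [0.0, 0.0, -1.0]
opening: 0.0597
grasp_force: 0.0
```

```bash
python3 - <<'E'
from h import *
s=sense();print(s["tcp_pos"],s["opening"],rot(s["tool_rot"]).round(4).tolist(),s["qd"].round(3))
c=get_image("wrist");cv2.imwrite("pics/w3.png",c["img"]);print(sense()["tcp_pos"])
find(c,"thick",.4545,.109)
E
```

```text
[0.45453286 0.1096686  0.08067415] 0.059687470621631204 [[0.0003, 1.0, 0.0005], [1.0, -0.0003, 0.0001], [0.0001, 0.0005, -1.0]] [-0.003  0.001  0.005  0.    -0.001 -0.001]
[0.4544407  0.10956282 0.08053979]
thick [0.4539 0.1091] area ratio 0.952
```

View pics/w3.png

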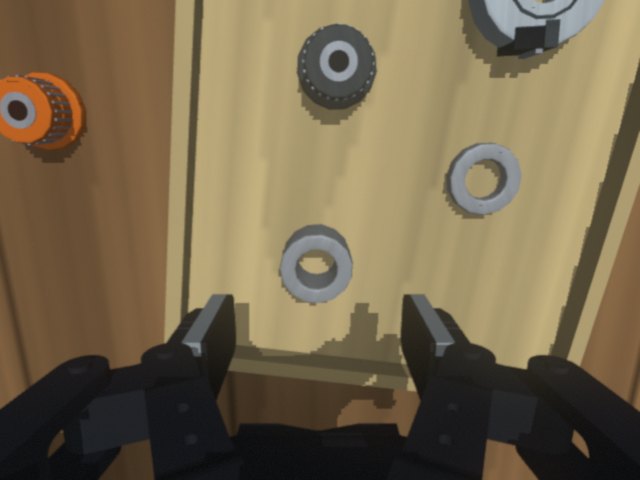

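Collar (316,265) is centred between the fingers, clear of the walls. Descend and close.

apply_moves --increments '[[[0.3,0,0,0.07,0,0,0],[0.3,0,0,0.12,0,0,0],[0.3,0,0,0.133,0,0,0],[0.3,0,0,0.133,0,0,0],[1,0,0,0.133,0,0,0],[1,0,0,0.133,0,0,0],[1,0,0,0.133,0,0,0],[1,0,0,0.133,0,0,0]]]'

```text
time_s: 3.3
tcp_pos: [0.455, 0.1096, 0.0154]
tool_rot: [2.221, 2.22, 0.002]
contact_force: [-3.4, 0.0, 10.0]
opening: 0.0342
grasp_force: 58.8
```

apply_moves --increments '[[[1,0,0,-0.1,0,0,0],[1,0,0,-0.22,0,0,0],[1,-0.82,0.146,-0.29,0,0,0],[1,-0.82,0.146,-0.29,0,0,0],[1,-0.82,0.146,-0.29,0,0,0],[1,-0.82,0.146,-0.29,0,0,0],[1,-0.82,0.146,-0.29,0,0,0],[1,-0.82,0.146,-0.29,0,0,0]]]'

```text
time_s: 4.3
tcp_pos: [0.5197, -0.2608, 0.1563]
tool_rot: [2.222, 2.219, 0.001]
contact_force: [0.7, 0.8, -1.6]
opening: 0.0342
grasp_force: 60.4
```

apply_moves --increments '[[[1,0,0,0,0,0,0],[1,0,0,0,0,0,0],[1,0,0,0,0,0,0],[1,0,0,0,0,0,0],[1,0,0,0,0,0,0],[1,0,0,0,0,0,0],[1,0,0,0,0,0,0],[1,0,0,0,0,0,0]]]'

```text
time_s: 5.3
tcp_pos: [0.5196, -0.2585, 0.1552]
tool_rot: [-2.222, -2.221, 0.0]
contact_force: [0.2, -0.2, -1.5]
opening: 0.0346
grasp_force: 60.4
```

```bash
python3 - <<'E'
from h import *
import pickle
s=sense();print(s["tcp_pos"],s["opening"],rot(s["tool_rot"]).round(4).tolist(),s["qd"].round(3),s["contact_force"])
c=get_image("wrist");cv2.imwrite("pics/w4.png",c["img"]);pickle.dump((c,s),open("w4.pkl","wb"))
print(rot(s["tool_rot"]).T@(np.array(c["position"])-s["tcp_pos"]))
E
```

```text
[ 0.51958755 -0.2585075   0.15521208] 0.03457504605165621 [[0.0007, 1.0, -0.0], [1.0, -0.0007, 0.0], [0.0, -0.0, -1.0]] [-0.001  0.002 -0.001 -0.003 -0.     0.001] [ 0.22756466 -0.22473711 -1.52340216]
[ 0.06603673  0.00035138 -0.14263668]
```

View pics/w4.png

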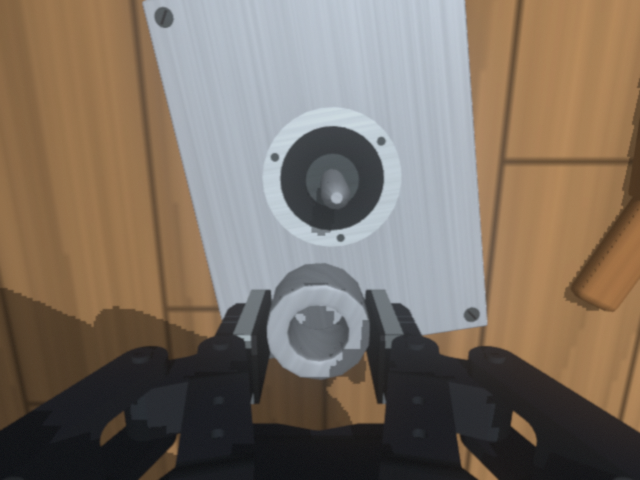

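Spindle tip at pixel (337,198), grey shoulder centre about (332,181), and collar held at (318,325). Now I compute the spindle axis and the held offset.

```bash
cat > held.py <<'E'
from h import *
import pickle
def axis(c,guess):
    "fit shoulder/plate discs and tip by dark annulus contours"
    g=cv2.cvtColor(c["img"],cv2.COLOR_BGR2GRAY)
    u,v=pix(c,(guess[0],guess[1],.008)).astype(int)
    roi=np.zeros_like(g);cv2.circle(roi,(int(u),int(v)),62,1,-1)
    m=((g<70)&(roi>0)).astype(np.uint8)
    cs,hi=cv2.findContours(m,cv2.RETR_CCOMP,cv2.CHAIN_APPROX_NONE)
    for k in sorted(cs,key=len)[::-1][:3]:
        if len(k)<40: continue
        e=cv2.fitEllipse(cv2.convexHull(k));print("ell",np.round(e[0],1),np.round(e[1],1),"z8",world(c,*e[0],.008)[:2].round(4),"z14",world(c,*e[0],.014)[:2].round(4))
E
python3 - <<'E'
from held import *
c,s=pickle.load(open("w4.pkl","rb"))
axis(c,(.528,-.228))
print("tip",world(c,337,198,.085)[:2].round(4),"sh",world(c,332,181,.014)[:2].round(4))
T=s["tcp_pos"];dbg=c["img"].copy()
cv2.polylines(dbg,[sil(c,T[0],T[1],T[2]-.006,.018,.024).astype(int)],True,(0,0,255),1)
for h in (0,.024):
  q=np.array([pix(c,(T[0]+.01*np.cos(k),T[1]+.01*np.sin(k),T[2]-.006+h)) for k in np.linspace(0,6.28,60)]);cv2.polylines(dbg,[q.astype(np.int32)],True,(0,255,0),1)
for z in(.014,.085):
 for r in((.018,) if z<.05 else (.003,.008)):
  q=np.array([pix(c,(.528+r*np.cos(k),-.228+r*np.sin(k),z)) for k in np.linspace(0,6.28,60)]);cv2.polylines(dbg,[q.astype(np.int32)],True,(0,255,0),1)
cv2.imwrite("pics/w4b.png",cv2.resize(dbg[90:400,200:440],None,fx=1.9,fy=1.9,interpolation=cv2.INTER_CUBIC))
E
```

```text
ell [331.7 178. ] [100.  101.6] z8 [ 0.5294 -0.2264] z14 [ 0.5292 -0.2257]
ell [332.1 180.5] [54.6 57.1] z8 [ 0.5297 -0.2281] z14 [ 0.5295 -0.2274]
tip [ 0.5297 -0.2276] sh [ 0.5295 -0.2277]
```

View pics/w4b.png

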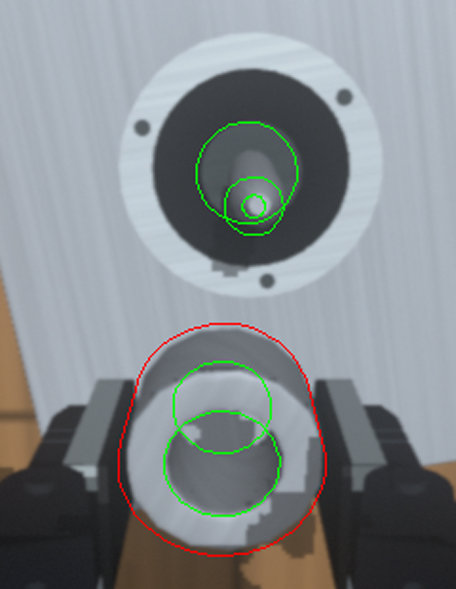

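Axis at (.5296,-.2276), and the collar bore is centred on the tool axis. Move over the spindle.

apply_moves --increments '[[[1,0.062,0.02,0,0,0,0],[1,0.062,0.02,0,0,0,0],[1,0.062,0.02,0,0,0,0],[1,0.062,0.02,0.05,0,0,0],[1,0.062,0.02,0.1,0,0,0],[1,0.062,0.02,0.1,0,0,0],[1,0.062,0.02,0.1,0,0,0],[1,0.062,0.02,0.1,0,0,0]]]'

```text
time_s: 6.35
tcp_pos: [0.53, -0.2279, 0.1065]
tool_rot: [2.221, 2.219, 0.001]
contact_force: [0.4, 0.8, -1.1]
opening: 0.034
grasp_force: 60.4
```

```bash
python3 - <<'E'
from h import *
s=sense();print(s["tcp_pos"],s["contact_force"],s["qd"].round(3));go(.5296,-.2276,.085);go(.5296,-.2276,.0214)
c=get_image("wrist");cv2.imwrite("pics/w5.png",cv2.resize(c["img"][200:440,200:440],None,fx=2,fy=2));print(pix(c,(.5296,-.2276,.085)))
E
```

```text
[ 0.53003417 -0.22790251  0.10650106] [ 0.4113382   0.78865139 -1.12087729] [ 0.001  0.001  0.004  0.    -0.002  0.001]
shift [ 0.0006 -0.0009  0.043 ] turn [ 0.0009  0.0005 -0.0005] mm 21.5
shift [ 0.0007 -0.0011  0.1702] turn [ 0.0009  0.0005 -0.0005] mm 85.1
[315.96773558 288.94505208]
```

View pics/w5.png

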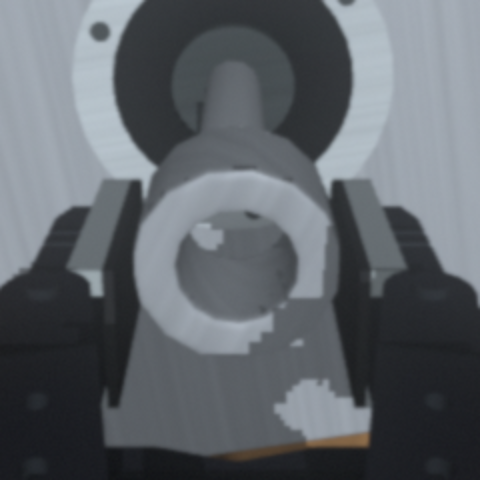

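Collar lines up with the spindle behind it (both at column ~235 in the crop). Lower slowly.

apply_moves --increments '[[[1,0,-0.001,0.012,0,0,0],[1,0,-0.001,0.024,0,0,0],[1,0,-0.001,0.036,0,0,0],[1,0,-0.001,0.048,0,0,0],[1,0,-0.001,0.06,0,0,0],[1,0,-0.001,0.07,0,0,0],[1,0,-0.001,0.08,0,0,0],[1,0,-0.001,0.08,0,0,0]]]'

```text
time_s: 7.4
tcp_pos: [0.5289, -0.2274, 0.0648]
tool_rot: [-2.222, -2.22, 0.0]
contact_force: [0.2, -0.3, -0.8]
opening: 0.0344
grasp_force: 60.4
```

apply_moves --increments '[[[1,0,0,0.02,0,0,0],[1,0,0,0.04,0,0,0],[1,0,0,0.06,0,0,0],[1,0,0,0.072,0,0,0],[1,0,0,0.08,0,0,0],[1,0,0,0.083,0,0,0],[1,0,0,0.086,0,0,0],[1,0,0,0.086,0,0,0]]]'

```text
time_s: 8.4
tcp_pos: [0.5292, -0.2275, 0.0223]
tool_rot: [2.222, 2.221, 0.0]
contact_force: [0.3, -0.4, -1.0]
opening: 0.0341
grasp_force: 60.4
```

apply_moves --increments '[[[1,0,0,0.002,0,0,0],[1,0,0,0.003,0,0,0],[1,0,0,0.003,0,0,0],[0.3,0,0,0.003,0,0,0],[0.3,0,0,0.003,0,0,0],[0.3,0,0,0.003,0,0,0],[0.3,0,0,-0.04,0,0,0],[0.3,0,0,-0.1,0,0,0]]]'

```text
time_s: 9.4
tcp_pos: [0.5287, -0.2273, 0.072]
tool_rot: [-2.221, -2.22, 0.001]
contact_force: [0.3, 0.5, -0.8]
opening: 0.0601
grasp_force: 0.0
```

apply_moves --increments '[[[0.15,0,0,-0.1,0,0,0],[0.15,0,0,-0.15,0,0,0],[0.15,0.93,0.045,-0.15,0,0,0],[0.15,0.93,0.045,-0.15,0,0,0],[0.15,0.93,0.045,-0.15,0,0,0],[0.15,0.93,0.045,-0.15,0,0,0],[0.15,0.93,0.045,-0.15,0,0,0],[0.15,0.93,0.045,-0.15,0,0,0]]]'

```text
time_s: 10.4
tcp_pos: [0.5472, 0.1491, 0.1474]
tool_rot: [2.222, 2.22, 0.001]
contact_force: [0.6, -0.1, 0.4]
opening: 0.0727
grasp_force: 0.0
```

```bash
python3 - <<'E'
from h import *
go(.551,.2375,.08)
c=get_image("side");find(c,"thick",.5296,-.2276,.014);find(c,"cutter",.551,.2375)
for n in("bearing","thin","cap"): find(c,n,*G0[n])
E
```

```text
shift [0.1768 0.0073 0.1348] turn [ 0.0003  0.     -0.0004] mm 111.2
thick [ 0.5376 -0.2393] area ratio 3.159
cutter [0.5506 0.2385] area ratio 0.996
bearing [0.4685 0.2969] area ratio 1.381
thin [0.5384 0.1506] area ratio 0.991
cap [0.4683 0.1898] area ratio 1.721
```

apply_moves --increments '[[[0.15,0.17,0.007,0.04,0,0,0],[0.15,0.17,0.007,0.1,0,0,0],[0.15,0.17,0.007,0.134,0,0,0],[0.15,0.17,0.007,0.134,0,0,0],[0.15,0.17,0.007,0.134,0,0,0],[0.15,0.17,0.007,0.134,0,0,0],[0.15,0.17,0.007,0.134,0,0,0],[0.15,0.17,0.007,0.134,0,0,0]]]'

```text
time_s: 11.45
tcp_pos: [0.5512, 0.2319, 0.0806]
tool_rot: [2.222, 2.22, 0.001]
contact_force: [0.3, 0.6, -0.2]
opening: 0.0727
grasp_force: 0.0
```

```bash
python3 - <<'E'
from h import *
c=get_image("wrist");s=sense();print(s["tcp_pos"],s["qd"].round(3))
x,y=find(c,"cutter",.551,.2375);go(x,y,.0095)
cv2.imwrite("pics/w6.png",np.hstack([c["img"][100:460],get_image("side")["img"][130:250,250:410].repeat(3,0).repeat(1,1)]))
E
```

```text
[0.55115299 0.23196079 0.08047109] [ 0.     0.002 -0.     0.    -0.001  0.001]
cutter [0.5511 0.2372] area ratio 1.014
shift [ 0.0105 -0.0002  0.1419] turn [ 0.0002 -0.0001 -0.0005] mm 71.2
```

View pics/w6.png

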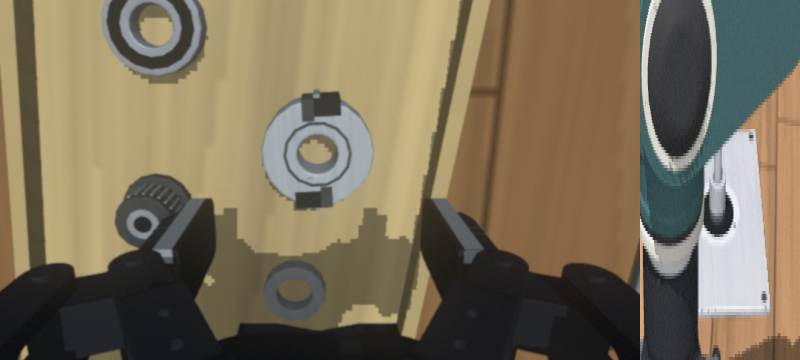

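Cutter centred at (318,152) in the crop with the knives fore and aft; the thick collar shows seated on the spindle in the side inset. Grasp the cutter.

apply_moves --increments '[[[0.15,0.01,0,0.07,0,0,0],[0.15,0.01,0,0.12,0,0,0],[0.15,0.01,0,0.141,0,0,0],[0.15,0.01,0,0.141,0,0,0],[1,0.01,0,0.141,0,0,0],[1,0.01,0,0.141,0,0,0],[1,0.01,0,0.141,0,0,0],[1,0.01,0,0.141,0,0,0]]]'

```text
time_s: 12.55
tcp_pos: [0.5519, 0.2373, 0.0116]
tool_rot: [2.221, 2.22, 0.004]
contact_force: [-1.7, -0.8, 6.8]
opening: 0.0528
grasp_force: 63.7
```

apply_moves --increments '[[[1,0,0,-0.1,0,0,0],[1,0,0,-0.22,0,0,0],[1,-0.93,-0.045,-0.28,0,0,0],[1,-0.93,-0.045,-0.28,0,0,0],[1,-0.93,-0.045,-0.28,0,0,0],[1,-0.93,-0.045,-0.28,0,0,0],[1,-0.93,-0.045,-0.28,0,0,0],[1,-0.93,-0.045,-0.28,0,0,0]]]'

```text
time_s: 13.55
tcp_pos: [0.5324, -0.1388, 0.1451]
tool_rot: [2.221, 2.22, 0.001]
contact_force: [0.8, 0.3, -2.1]
opening: 0.0532
grasp_force: 64.1
```

```bash
python3 -c "
from h import *
go(.5296,-.2276,.13);print(sense()['opening'])"
```

```text
shift [-0.1776 -0.0055  0.0302] turn [ 0.0011  0.0003 -0.0005] mm 90.1
0.05317982894173944
```

apply_moves --increments '[[[1,-0.178,-0.005,0.03,0,0,0],[1,-0.178,-0.005,0.03,0,0,0],[1,-0.178,-0.005,0.03,0,0,0],[1,-0.178,-0.005,0.03,0,0,0],[1,-0.178,-0.005,0.03,0,0,0],[1,-0.178,-0.005,0.03,0,0,0],[1,-0.178,-0.005,0.03,0,0,0],[1,-0.178,-0.005,0.03,0,0,0]]]'

```text
time_s: 14.55
tcp_pos: [0.5302, -0.2255, 0.1289]
tool_rot: [2.222, 2.221, 0.0]
contact_force: [-0.4, 0.1, -1.4]
opening: 0.0525
grasp_force: 64.1
```

```bash
python3 - <<'E'
from h import *
c=get_image("wrist");s=sense();T=s["tcp_pos"];print(T,s["qd"].round(3));go(.5294,-.2276,.13)
d=c["img"].copy()
for r,h in((.01,-.0036),(.01,.0144),(.028,.0144)):
  q=np.array([pix(c,(T[0]+r*np.cos(k),T[1]+r*np.sin(k),T[2]+h)) for k in np.linspace(0,6.28,60)]);cv2.polylines(d,[q.astype(np.int32)],True,(0,0,255),1)
cv2.imwrite("pics/w7.png",cv2.resize(d[200:440,180:460],None,fx=2,fy=2))
E
```

```text
[ 0.53018738 -0.22562055  0.12884783] [-0.003  0.002 -0.002 -0.001  0.001 -0.   ]
shift [-0.004  -0.0016 -0.0023] turn [ 0.      0.     -0.0003] mm 2.4
```

View pics/w7.png

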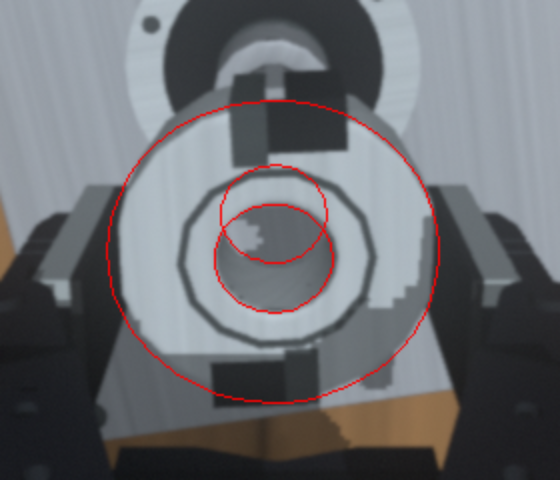

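Bore matches the predicted circles, so it is centred on the tool. Align and lower.

apply_moves --increments '[[[1,-0.004,-0.002,0,0,0,0],[1,-0.004,-0.002,0.03,0,0,0],[1,-0.004,-0.002,0.055,0,0,0],[1,-0.004,-0.002,0.08,0,0,0],[1,-0.004,-0.002,0.1,0,0,0],[1,-0.004,-0.002,0.12,0,0,0],[1,-0.004,-0.002,0.136,0,0,0],[1,-0.004,-0.002,0.14,0,0,0]]]'

```text
time_s: 15.6
tcp_pos: [0.529, -0.2276, 0.0582]
tool_rot: [-2.222, -2.22, 0.0]
contact_force: [0.1, -0.3, -0.4]
opening: 0.0527
grasp_force: 64.1
```

apply_moves --increments '[[[1,0,0,0.012,0,0,0],[1,0,0,0.022,0,0,0],[1,0,0,0.028,0,0,0],[1,0,0,0.031,0,0,0],[1,0,0,0.033,0,0,0],[1,0,0,0.034,0,0,0],[1,0,0,0.034,0,0,0],[1,0,0,0.034,0,0,0]]]'

```text
time_s: 16.6
tcp_pos: [0.5292, -0.2278, 0.0419]
tool_rot: [2.222, 2.221, 0.0]
contact_force: [-0.8, -0.3, -1.5]
opening: 0.0528
grasp_force: 64.1
```

apply_moves --increments '[[[1,0,0,0.002,0,0,0],[1,0,0,0.003,0,0,0],[1,0,0,0.004,0,0,0],[1,0,0,0.004,0,0,0],[0.15,0,0,0.004,0,0,0],[0.15,0,0,0.004,0,0,0],[0.15,0,0,0.004,0,0,0],[0.15,0,0,-0.06,0,0,0]]]'

```text
time_s: 17.6
tcp_pos: [0.5279, -0.2272, 0.0698]
tool_rot: [-2.219, -2.218, 0.002]
contact_force: [-0.1, 0.5, 0.0]
opening: 0.0725
grasp_force: 0.0
```

```bash
python3 - <<'E'
from h import *
go(.4727,.2985,.16)
E
```

```text
shift [ 1.0516 -0.1119 -0.178 ] turn [-0.0025 -0.0012 -0.0005] mm 536.2
```

apply_moves --increments '[[[0.2,0,0,-0.1,0,0,0],[0.2,0,0,-0.15,0,0,0],[0.2,0.98,-0.11,-0.16,0,0,0],[0.2,0.98,-0.11,-0.16,0,0,0],[0.2,0.98,-0.11,-0.16,0,0,0],[0.2,0.98,-0.11,-0.16,0,0,0],[0.2,0.98,-0.11,-0.16,0,0,0],[0.2,0.98,-0.11,-0.16,0,0,0]]]'

```text
time_s: 18.6
tcp_pos: [0.487, 0.1469, 0.1508]
tool_rot: [2.222, 2.22, 0.001]
contact_force: [0.2, -0.7, 0.0]
opening: 0.068
grasp_force: 0.0
```

```bash
python3 - <<'E'
from h import *
go(.4727,.2985,.08)
E
```

```text
shift [ 0.3032 -0.0289  0.1417] turn [ 0.0004 -0.0001 -0.0005] mm 168.0
```

apply_moves --increments '[[[0.2,0.3,-0.028,0,0,0,0],[0.2,0.3,-0.028,0.05,0,0,0],[0.2,0.3,-0.028,0.14,0,0,0],[0.2,0.3,-0.028,0.14,0,0,0],[0.2,0.3,-0.028,0.14,0,0,0],[0.2,0.3,-0.028,0.14,0,0,0],[0.2,0.3,-0.028,0.14,0,0,0],[0.2,0.3,-0.028,0.14,0,0,0]]]'

```text
time_s: 19.6
tcp_pos: [0.474, 0.2947, 0.0813]
tool_rot: [2.223, 2.22, 0.002]
contact_force: [-0.2, 0.2, 0.4]
opening: 0.0689
grasp_force: 0.0
```

```bash
python3 - <<'E'
from h import *
c=get_image("wrist");s=sense();print(s["tcp_pos"],s["qd"].round(3));d=c["img"].copy()
x,y=find(c,"bearing",.4727,.2985,dbg=d);go(x,y,.0095)
t=get_image("top");a=t["img"][200:270,400:495];a=cv2.resize(a,None,fx=360/70,fy=360/70,interpolation=cv2.INTER_CUBIC)
d=cv2.resize(d,(480,360));cv2.imwrite("pics/w8.png",np.hstack([d,a])[:,:800]);
E
```

```text
[0.4739314  0.29470863 0.08112155] [ 0.005  0.001  0.001 -0.001 -0.     0.001]
bearing [0.4729 0.299 ] area ratio 0.963
shift [ 0.0086 -0.0022  0.1432] turn [ 0.0004 -0.0002 -0.0008] mm 71.8
```

View pics/w8.png

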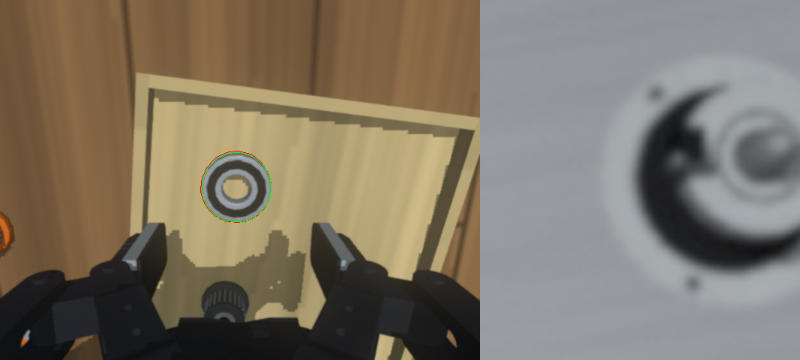

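Bearing at (236,187), outlined well and clear of the walls; the top inset shows the cutter on the spindle. Grasp.

apply_moves --increments '[[[0.2,0.009,-0.002,0.07,0,0,0],[0.2,0.009,-0.002,0.12,0,0,0],[0.2,0.009,-0.002,0.143,0,0,0],[0.2,0.009,-0.002,0.143,0,0,0],[1,0.009,-0.002,0.143,0,0,0],[1,0.009,-0.002,0.143,0,0,0],[1,0.009,-0.002,0.143,0,0,0],[1,0.009,-0.002,0.143,0,0,0]]]'

```text
time_s: 20.7
tcp_pos: [0.4734, 0.2998, 0.011]
tool_rot: [2.222, 2.22, 0.003]
contact_force: [-1.6, -1.1, 8.3]
opening: 0.0449
grasp_force: 61.1
```

apply_moves --increments '[[[1,0,0,-0.1,0,0,0],[1,0,0,-0.22,0,0,0],[1,-0.98,0.11,-0.28,0,0,0],[1,-0.98,0.11,-0.28,0,0,0],[1,-0.98,0.11,-0.28,0,0,0],[1,-0.98,0.11,-0.28,0,0,0],[1,-0.98,0.11,-0.28,0,0,0],[1,-0.98,0.11,-0.28,0,0,0]]]'

```text
time_s: 21.7
tcp_pos: [0.5142, -0.0747, 0.1432]
tool_rot: [2.221, 2.22, 0.002]
contact_force: [1.3, 0.4, -0.9]
opening: 0.0444
grasp_force: 62.3
```

```bash
python3 - <<'E'
from h import *
go(.5294,-.2276,.14)
E
```

```text
shift [-0.3058  0.0306  0.0065] turn [ 0.0012  0.0002 -0.0005] mm 153.7
```

apply_moves --increments '[[[1,-0.306,0.03,0,0,0,0],[1,-0.306,0.03,0,0,0,0],[1,-0.306,0.03,0,0,0,0],[1,-0.306,0.03,0,0,0,0],[1,-0.306,0.03,0,0,0,0],[1,-0.306,0.03,0,0,0,0],[1,-0.306,0.03,0,0,0,0],[1,-0.306,0.03,0,0,0,0]]]'

```text
time_s: 22.7
tcp_pos: [0.5292, -0.2251, 0.1421]
tool_rot: [2.221, 2.221, 0.0]
contact_force: [0.3, 0.0, -1.6]
opening: 0.0444
grasp_force: 62.3
```

```bash
python3 - <<'E'
from h import *
c=get_image("wrist");s=sense();T=s["tcp_pos"];print(T,s["qd"].round(3));go(.5294,-.2276,.14)
# held bore: brightness-free circle estimate by bearing's black ring ellipse
g=cv2.cvtColor(c["img"],cv2.COLOR_BGR2GRAY);z=T[2]-.003+.012
d=c["img"].copy()
for r in(.01,.024):
  q=np.array([pix(c,(T[0]+r*np.cos(k),T[1]+r*np.sin(k),z)) for k in np.linspace(0,6.28,60)]);cv2.polylines(d,[q.astype(np.int32)],True,(0,0,255),1)
cv2.imwrite("pics/w9.png",cv2.resize(d[200:440,180:460],None,fx=2,fy=2))
E
```

```text
[ 0.5291228  -0.22524265  0.14199539] [-0.004  0.002  0.001 -0.001 -0.    -0.001]
shift [-0.0047  0.0006  0.004 ] turn [ 0.0001  0.     -0.0002] mm 3.1
```

View pics/w9.png

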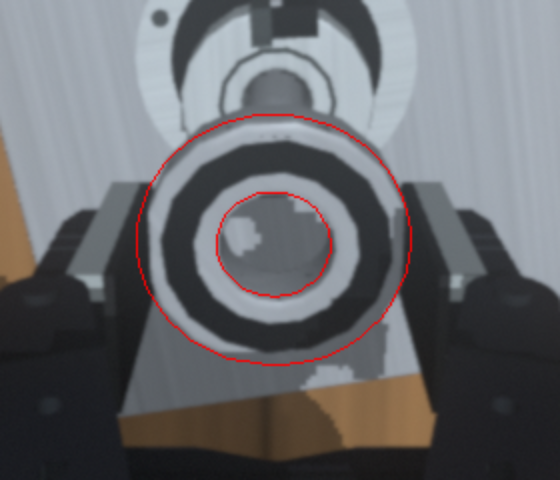

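Bearing bore matches the prediction; the cutter is flat on the collar. Lower.

apply_moves --increments '[[[1,-0.004,0,0,0,0,0],[1,-0.004,0,0.04,0,0,0],[1,-0.004,0,0.07,0,0,0],[1,-0.004,0,0.095,0,0,0],[1,-0.004,0,0.115,0,0,0],[1,-0.004,0,0.135,0,0,0],[1,-0.004,0,0.145,0,0,0],[1,-0.004,0,0.15,0,0,0]]]'

```text
time_s: 23.75
tcp_pos: [0.5291, -0.2276, 0.0668]
tool_rot: [2.222, 2.221, 0.0]
contact_force: [0.4, -0.4, -1.0]
opening: 0.0447
grasp_force: 62.3
```

apply_moves --increments '[[[1,0,0,0.008,0,0,0],[1,0,0,0.013,0,0,0],[1,0,0,0.016,0,0,0],[1,0,0,0.017,0,0,0],[1,0,0,0.018,0,0,0],[1,0,0,0.018,0,0,0],[1,0,0,0.018,0,0,0],[1,0,0,0.018,0,0,0]]]'

```text
time_s: 24.75
tcp_pos: [0.5292, -0.2277, 0.0589]
tool_rot: [2.222, 2.22, 0.0]
contact_force: [-4.9, 2.2, 8.6]
opening: 0.0444
grasp_force: 63.3
```

Contact (8.6 N). Release, lift, and go to the thin collar.

apply_moves --increments '[[[0.2,0,0,0,0,0,0],[0.2,0,0,0,0,0,0],[0.2,0,0,0,0,0,0],[0.2,0,0,-0.1,0,0,0],[0.3,0.75,0.018,-0.2,0,0,0],[0.3,0.75,0.018,-0.2,0,0,0],[0.3,0.75,0.018,-0.2,0,0,0],[0.3,0.75,0.018,-0.2,0,0,0]]]'

```text
time_s: 25.75
tcp_pos: [0.5349, 0.0221, 0.1414]
tool_rot: [2.222, 2.22, 0.001]
contact_force: [0.9, 0.7, -0.2]
opening: 0.0601
grasp_force: 0.0
```

```bash
python3 - <<'E'
from h import *
go(.538,.1505,.08)
E
```

```text
shift [0.2569 0.0058 0.1228] turn [ 0.0004 -0.     -0.0006] mm 142.4
```

apply_moves --increments '[[[0.3,0.257,0.006,0,0,0,0],[0.3,0.257,0.006,0.03,0,0,0],[0.3,0.257,0.006,0.12,0,0,0],[0.3,0.257,0.006,0.12,0,0,0],[0.3,0.257,0.006,0.12,0,0,0],[0.3,0.257,0.006,0.12,0,0,0],[0.3,0.257,0.006,0.12,0,0,0],[0.3,0.257,0.006,0.12,0,0,0]]]'

```text
time_s: 26.75
tcp_pos: [0.5385, 0.1484, 0.0816]
tool_rot: [2.222, 2.22, 0.001]
contact_force: [0.5, -0.2, 0.1]
opening: 0.0597
grasp_force: 0.0
```

```bash
python3 - <<'E'
from h import *
c=get_image("wrist");s=sense();print(s["tcp_pos"],s["qd"].round(3))
x,y=find(c,"thin",.538,.1505);go(x,y,.009)
E
```

```text
[0.53843425 0.14848696 0.08135019] [ 0.003  0.002  0.003  0.001 -0.001  0.002]
thin [0.5379 0.1507] area ratio 0.951
shift [ 0.0044 -0.0012  0.1447] turn [ 0.0004 -0.0001 -0.0007] mm 72.4
```

apply_moves --increments '[[[0.3,0.004,-0.001,0.07,0,0,0],[0.3,0.004,-0.001,0.12,0,0,0],[0.3,0.004,-0.001,0.144,0,0,0],[0.3,0.004,-0.001,0.144,0,0,0],[1,0.004,-0.001,0.144,0,0,0],[1,0.004,-0.001,0.144,0,0,0],[1,0.004,-0.001,0.144,0,0,0],[1,0.004,-0.001,0.144,0,0,0]]]'

```text
time_s: 27.8
tcp_pos: [0.5385, 0.1508, 0.0107]
tool_rot: [2.221, 2.22, 0.002]
contact_force: [-4.5, -1.5, 9.5]
opening: 0.0324
grasp_force: 58.7
```

apply_moves --increments '[[[1,0,0,-0.1,0,0,0],[1,0,0,-0.22,0,0,0],[1,-0.757,-0.018,-0.27,0,0,0],[1,-0.757,-0.018,-0.27,0,0,0],[1,-0.757,-0.018,-0.27,0,0,0],[1,-0.757,-0.018,-0.27,0,0,0],[1,-0.757,-0.018,-0.27,0,0,0],[1,-0.757,-0.018,-0.27,0,0,0]]]'

```text
time_s: 28.8
tcp_pos: [0.5284, -0.2256, 0.145]
tool_rot: [2.221, 2.219, 0.001]
contact_force: [0.8, 0.3, -0.3]
opening: 0.0324
grasp_force: 59.6
```

apply_moves --increments '[[[1,0,0,0,0,0,0],[1,0,0,0,0,0,0],[1,0,0,0,0,0,0],[1,0,0,0,0,0,0],[1,0,0,0,0,0,0],[1,0,0,0,0,0,0],[1,0,0,0,0,0,0],[1,0,0,0,0,0,0]]]'

```text
time_s: 29.8
tcp_pos: [0.5286, -0.2234, 0.1436]
tool_rot: [-2.222, -2.221, 0.0]
contact_force: [-0.2, 0.5, -0.3]
opening: 0.0324
grasp_force: 59.6
```

```bash
python3 - <<'E'
from h import *
c=get_image("wrist");s=sense();T=s["tcp_pos"];print(T,s["opening"]);go(.5294,-.2276,.14)
find(c,"thin",T[0],T[1],T[2]-.003)
d=c["img"].copy()
for r in(.01,.018):
  q=np.array([pix(c,(T[0]+r*np.cos(k),T[1]+r*np.sin(k),T[2]+.006)) for k in np.linspace(0,6.28,60)]);cv2.polylines(d,[q.astype(np.int32)],True,(0,0,255),1)
cv2.imwrite("pics/w10.png",cv2.resize(d[120:440,180:460],None,fx=1.8,fy=1.8))
E
```

```text
[ 0.52863418 -0.22343136  0.14365277] 0.03211711615601212
shift [-0.0083  0.0015  0.0073] turn [ 0.     -0.     -0.0005] mm 5.6
thin [ 0.5277 -0.2222] area ratio 1.329
```

View pics/w10.png

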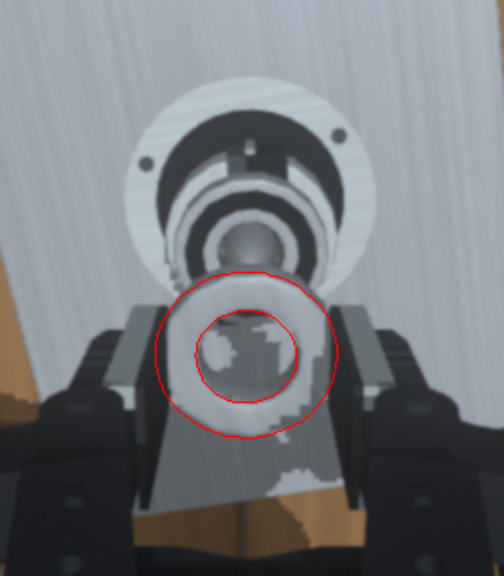

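Thin collar is held centred and the bearing shows flat on the spindle. Lower.

apply_moves --increments '[[[1,-0.008,0.001,0,0,0,0],[1,-0.008,0.001,0.04,0,0,0],[1,-0.008,0.001,0.07,0,0,0],[1,-0.008,0.001,0.09,0,0,0],[1,-0.008,0.001,0.11,0,0,0],[1,-0.008,0.001,0.125,0,0,0],[1,-0.008,0.001,0.135,0,0,0],[1,-0.008,0.001,0.135,0,0,0]]]'

```text
time_s: 30.85
tcp_pos: [0.5291, -0.2274, 0.0759]
tool_rot: [-2.222, -2.22, 0.0]
contact_force: [0.2, -0.3, -0.1]
opening: 0.0324
grasp_force: 59.6
```

apply_moves --increments '[[[1,0,0,0.004,0,0,0],[1,0,0,0.007,0,0,0],[1,0,0,0.009,0,0,0],[1,0,0,0.01,0,0,0],[1,0,0,0.011,0,0,0],[1,0,0,0.012,0,0,0],[1,0,0,0.012,0,0,0],[1,0,0,0.012,0,0,0]]]'

```text
time_s: 31.85
tcp_pos: [0.5293, -0.2275, 0.0708]
tool_rot: [2.222, 2.22, 0.0]
contact_force: [-1.4, 1.0, 5.9]
opening: 0.0322
grasp_force: 60.4
```

apply_moves --increments '[[[0.3,0,0,0,0,0,0],[0.3,0,0,0,0,0,0],[0.3,0,0,0,0,0,0],[0.3,0,0,-0.1,0,0,0],[0.3,0.86,-0.132,-0.18,0,0,0],[0.3,0.86,-0.132,-0.18,0,0,0],[0.3,0.86,-0.132,-0.18,0,0,0],[0.3,0.86,-0.132,-0.18,0,0,0]]]'

```text
time_s: 32.85
tcp_pos: [0.4909, 0.0204, 0.1434]
tool_rot: [2.222, 2.22, 0.001]
contact_force: [1.1, -0.8, -1.3]
opening: 0.0599
grasp_force: 0.0
```

```bash
python3 - <<'E'
from h import *
go(.4635,.203,.08)
E
```

```text
shift [ 0.3651 -0.0552  0.1267] turn [ 0.0004 -0.     -0.0007] mm 195.2
```

apply_moves --increments '[[[0.3,0.365,-0.055,0,0,0,0],[0.3,0.365,-0.055,0.03,0,0,0],[0.3,0.365,-0.055,0.1,0,0,0],[0.3,0.365,-0.055,0.125,0,0,0],[0.3,0.365,-0.055,0.125,0,0,0],[0.3,0.365,-0.055,0.125,0,0,0],[0.3,0.365,-0.055,0.125,0,0,0],[0.3,0.365,-0.055,0.125,0,0,0]]]'

```text
time_s: 33.85
tcp_pos: [0.4647, 0.2006, 0.0813]
tool_rot: [2.223, 2.219, 0.002]
contact_force: [1.0, -0.1, -0.8]
opening: 0.0597
grasp_force: 0.0
```

```bash
python3 - <<'E'
from h import *
c=get_image("wrist");s=sense();print(s["tcp_pos"],s["qd"].round(3))
x,y=find(c,"cap",.4635,.203);go(x,y,.0165)
# check by the bright washer/socket on top
g=cv2.cvtColor(c["img"],cv2.COLOR_BGR2HSV);u,v=pix(c,(x,y,.032));print(u,v)
m=np.zeros(g.shape[:2],np.uint8);cv2.circle(m,(int(u),int(v)),28,1,-1)
b=m*((g[...,2]>110)&(g[...,1]<70)).astype(np.uint8);n,l,st,_=cv2.connectedComponentsWithStats(b);k=1+np.argmax(st[1:,4])
e=cv2.fitEllipse(cv2.convexHull(np.argwhere(l==k)[:,::-1].astype(np.float32)));print(e,world(c,*e[0],.032))
E
```

```text
[0.46452891 0.20077102 0.08110176] [ 0.007  0.005  0.002  0.001 -0.001  0.001]
cap [0.4636 0.2026] area ratio 0.927
shift [ 0.0037 -0.002   0.1292] turn [ 0.0005 -0.0002 -0.001 ] mm 64.6
314.9038593512468 264.27900925630956
((314.9660339355469, 263.9803466796875), (31.07861328125, 32.670040130615234), 90.19131469726562) [0.46362124 0.20279937 0.032     ]
```

apply_moves --increments '[[[0.3,0.004,-0.002,0.07,0,0,0],[0.3,0.004,-0.002,0.11,0,0,0],[0.3,0.004,-0.002,0.128,0,0,0],[0.3,0.004,-0.002,0.128,0,0,0],[1,0.004,-0.002,0.128,0,0,0],[1,0.004,-0.002,0.128,0,0,0],[1,0.004,-0.002,0.128,0,0,0],[1,0.004,-0.002,0.128,0,0,0]]]'

```text
time_s: 34.9
tcp_pos: [0.4637, 0.2034, 0.0178]
tool_rot: [2.222, 2.22, 0.002]
contact_force: [-1.9, -1.5, 5.9]
opening: 0.0278
grasp_force: 58.6
```

apply_moves --increments '[[[1,0,0,-0.1,0,0,0],[1,0,0,-0.22,0,0,0],[1,-0.86,0.132,-0.27,0,0,0],[1,-0.86,0.132,-0.27,0,0,0],[1,-0.86,0.132,-0.27,0,0,0],[1,-0.86,0.132,-0.27,0,0,0],[1,-0.86,0.132,-0.27,0,0,0],[1,-0.86,0.132,-0.27,0,0,0]]]'

```text
time_s: 35.9
tcp_pos: [0.5197, -0.1691, 0.1489]
tool_rot: [2.222, 2.22, 0.001]
contact_force: [1.2, 1.5, -0.3]
opening: 0.0274
grasp_force: 59.5
```

```bash
python3 - <<'E'
from h import *
s=sense();print(s["tcp_pos"],s["opening"]);go(.5294,-.2276,.15)
E
```

```text
[ 0.51969957 -0.16906143  0.14889908] 0.027355405386056783
shift [-0.1171  0.0195 -0.0021] turn [ 0.0007  0.0002 -0.0005] mm 59.3
```

apply_moves --increments '[[[1,-0.121,0.019,0,0,0,0],[1,-0.121,0.019,0,0,0,0],[1,-0.121,0.019,0,0,0,0],[1,-0.121,0.019,0,0,0,0],[1,-0.121,0.019,0,0,0,0],[1,-0.121,0.019,0,0,0,0],[1,-0.121,0.019,0,0,0,0],[1,-0.121,0.019,0,0,0,0]]]'

```text
time_s: 36.9
tcp_pos: [0.5292, -0.2273, 0.1481]
tool_rot: [2.222, 2.221, 0.0]
contact_force: [-0.4, 0.4, -0.3]
opening: 0.0276
grasp_force: 59.5
```

```bash
python3 - <<'E'
from h import *
c=get_image("wrist");s=sense();T=s["tcp_pos"];print(T);go(.5294,-.2272,.104)
g=cv2.cvtColor(c["img"],cv2.COLOR_BGR2HSV);u,v=pix(c,(T[0],T[1],T[2]+.0142))
m=np.zeros(g.shape[:2],np.uint8);cv2.circle(m,(int(u),int(v)),38,1,-1)
b=m*((g[...,2]>100)&(g[...,1]<70)).astype(np.uint8);n,l,st,_=cv2.connectedComponentsWithStats(b);k=1+np.argmax(st[1:,4])
e=cv2.fitEllipse(cv2.convexHull(np.argwhere(l==k)[:,::-1].astype(np.float32)));print((u,v),e,world(c,*e[0],T[2]+.0142)-T)
E
```

```text
[ 0.52916178 -0.22735187  0.14806326]
shift [0.0003 0.0005 0.0881] turn [ 0.      0.     -0.0004] mm 44.1
(np.float64(316.81807350728565), np.float64(329.4121093813403)) ((317.9992980957031, 330.85894775390625), (44.538787841796875, 48.6358642578125), 89.68016815185547) [ 0.00040001 -0.00053929  0.0142    ]
```

Cap is held centred within 0.6 mm. Lower: TCP .148 → .094, then slowly to .0868.

apply_moves --increments '[[[1,0,0,0.03,0,0,0],[1,0,0,0.055,0,0,0],[1,0,0,0.07,0,0,0],[1,0,0,0.085,0,0,0],[1,0,0,0.095,0,0,0],[1,0,0,0.103,0,0,0],[1,0,0,0.11,0,0,0],[1,0,0,0.11,0,0,0]]]'

```text
time_s: 37.95
tcp_pos: [0.5291, -0.2274, 0.0929]
tool_rot: [-2.222, -2.221, 0.0]
contact_force: [0.4, -0.6, -0.2]
opening: 0.028
grasp_force: 59.5
```

apply_moves --increments '[[[1,0,0,0.004,0,0,0],[1,0,0,0.008,0,0,0],[1,0,0,0.01,0,0,0],[1,0,0,0.011,0,0,0],[1,0,0,0.012,0,0,0],[1,0,0,0.013,0,0,0],[1,0,0,0.013,0,0,0],[1,0,0,0.013,0,0,0]]]'

```text
time_s: 38.95
tcp_pos: [0.5292, -0.2274, 0.0868]
tool_rot: [2.222, 2.221, 0.0]
contact_force: [-2.3, 1.6, 3.8]
opening: 0.0274
grasp_force: 59.9
```

Contact at exactly the expected height. Release and lift clear.

apply_moves --increments '[[[0.3,0,0,0,0,0,0],[0.3,0,0,0,0,0,0],[0.3,0,0,0,0,0,0],[0.3,0,0,0,0,0,0],[0.3,0,0,-0.05,0,0,0],[0.3,0,0,-0.12,0,0,0],[0.3,0,0,-0.18,0,0,0],[0.3,0,0,-0.18,0,0,0]]]'

```text
time_s: 39.95
tcp_pos: [0.53, -0.2278, 0.1791]
tool_rot: [2.22, 2.218, 0.002]
contact_force: [1.3, 1.0, 0.3]
opening: 0.0596
grasp_force: 0.0
```

apply_moves --increments '[[[0.3,-0.1,0,0,0,0,0],[0.3,-0.1,0,0,0,0,0],[0.3,-0.1,0,0,0,0,0],[0.3,-0.1,0,0,0,0,0],[0.3,-0.1,0,0,0,0,0],[0.3,-0.1,0,0,0,0,0],[0.3,-0.1,0,0,0,0,0],[0.3,-0.1,0,0,0,0,0]]]'

```text
time_s: 40.95
tcp_pos: [0.5291, -0.2773, 0.1766]
tool_rot: [2.222, 2.221, 0.0]
contact_force: [0.3, 0.1, -0.4]
opening: 0.0599
grasp_force: 0.0
```

```bash
python3 - <<'E'
from h import *
c=get_image("wrist");s=sense();print(s["tcp_pos"],s["opening"])
g=cv2.cvtColor(c["img"],cv2.COLOR_BGR2HSV);u,v=pix(c,(.5294,-.2276,.101))
m=np.zeros(g.shape[:2],np.uint8);cv2.circle(m,(int(u),int(v)),28,1,-1)
b=m*((g[...,2]>100)&(g[...,1]<70)).astype(np.uint8);n,l,st,ce=cv2.connectedComponentsWithStats(b);k=1+np.argmin(np.hypot(*(ce[1:]-[u,v]).T)+1e3*(st[1:,4]<60))
e=cv2.fitEllipse(cv2.convexHull(np.argwhere(l==k)[:,::-1].astype(np.float32)));print((u,v),e,world(c,*e[0],.101))
E
```

```text
[ 0.52909663 -0.27737938  0.17656076] 0.0595346595042015
(np.float64(317.75514399578447), np.float64(159.94058509490694)) ((318.0083312988281, 160.2947998046875), (33.418861389160156, 33.80164337158203), 165.96339416503906) [ 0.5295304  -0.22777966  0.101     ]
```

The cap top is on the axis at the right height: measured (.5295,-.2278). Hand in.

```bash
python3 -c "
from workcell import *
print(job_done())"
```

```text
the job is handed in; nothing more can be done
None
```

All five parts are on the spindle in the required order, each lowered while gripped and released at or within about a millimetre of its seat; the job was handed in at about 41 s of the 104 s allowed, and no pass or fail result came back.

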